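# Fit the paint cup to the spray gun and open its lid

### The arm

A 6-joint arm with a two-finger parallel gripper is mounted at the origin on a cart in front of the work surface, level with it; the furniture and walls round the work are solid. World frame = base frame: x ahead of the robot, y to its left, z up, the work surface at z = 0. Lengths are in m, angles in rad, forces in N, time in s.
With the tool pointing down it reaches from about 0.4 to 0.825 m from the base axis. Payload 7 kg.
Tool frame: the origin (TCP) lies at the very end of the fingers, on their centre line; the grasp point (between the pads) lies 19 mm behind it; z points along the fingers, x is the direction in which the jaws open and shut, and the axes are right-handed (so a half turn about z gives the same grasp; the last joint's range is limited). The gripper opens to 88 mm and grips with 3 to 60 N. Pads are 19 mm wide; open, the fingers measure 130 mm over their backs; the gripper's body (78 mm by 193 mm) begins 47 mm behind the grasp point.
Start: joints at [-1.039, 0.359, 0.012, 0, -1.224, -0.288], TCP at [0.163, -0.655, 0.227] pointing down, gripper open.
Joint ranges: [-3.07, 3.07], [-1.43, 2.12], [-1.02, 1.25], [-3.03, 1.67], [-3.05, -0], [-3.03, 3.03]. Speed limits (rad/s): [2.39, 2.39, 3.01, 3.14, 3.14, 3.14].

### API

Orientations are given as [roll, pitch, yaw] about the fixed x, y, z axes, in that order (R = Rz(yaw) Ry(pitch) Rx(roll)).
In Python, from station import telemetry, grab_frame, arm, regions_of, pinpoint gives the robot as it stands. The module is installed in compiled form; this text tells all that it offers.
- The arm moves only by the shell command python3 -m inch 'ROWS' [FORCE]. ROWS is text: rows parted by semicolons, each of 7 numbers parted by spaces: the opening, from 0 (shut) to 1 (fully open), then the shift along the world's x, y, z in cm, then the turn, a rotation vector about the world's x, y, z in degrees. A call has 1 to 12 rows; each row is the pose to reach, as a shift and turn from the pose measured when the call began; what a row does not reach only later rows make up. A row lasts 1/8 s, in which the tool goes at most 62.5 mm and 10.7 degrees, less where a joint would pass 70% of its speed; a pose out of reach is approached as far as the arm can. A call with a gripper value outside its range is refused whole. The fingers move at their own pace and stop on an object; FORCE is the grip in N (left out, the last holds). Time passes only in rows, so rows that repeat a pose let the fingers close. It gives the time, the measured TCP pose, the force and the opening at its end, in the units of the state.
- telemetry.get_state(): the state, without advancing time (a new reading comes with each control period).
- grab_frame(name): name is "side" or "top" or "wrist"; returns a dict with "pixels" (420x560x3 uint8, red, green, blue), "fx", "fy", "cx", "cy" (pixels), "dist_coeffs" ([k1, k2, p1, p2, k3] as OpenCV has them; the pictures are not rectified), "R" (3x3) and "t" (3): a world point X has camera coordinates R X + t. Camera axes: x right, y down, z forward; pixel columns grow to the right and rows downward; lengths in m; the calibration is good to about 2 mm. A picture is of the moment at which its call begins. There is no depth.
- arm.job_done(): hands the job in, once; it reports no verdict.
Trained networks look in the newest picture that a camera, given by its name, has taken for a name from the list of things; names that differ only in an ending like _2 or _b are one class to them, and where a whole thing is asked for, a point or a joint stands for the part that bears it (a point fixed in the world has none). Each returns a list of dicts, best first, with "p" (0 to 1); they miss things now and then, are a little off and sometimes report something else, mostly with a low value. They report only what shows in the picture. A call takes as long as a camera call. They do not tell look-alikes from the thing itself.
- regions_of(camera, name): "pixels" (420x560 bool, what is visible of it) and "bbox" ([left, top, right, bottom] in pixels, round what is visible of it).
- pinpoint(camera, name): "location" ([column, row] in pixels: a listed point, or the origin of a listed thing).
The state is a dict: "t": time; "q": joint angles; "qd": joint speeds; "joint_efforts": joint torques, N m; "eef_pos": TCP position; "ee_rot": TCP orientation; "force": force on the tool from outside, world axes, zero at the start; "moment": the same for the moment, N m; "width": finger opening in m.
Only numpy, scipy, OpenCV 4.12 (cv2) and the standard library are available. Lean on these libraries where they do the work, as an engineer would, in place of code of your own. Each camera call takes 0.05 s, during which the arm holds its last target. There are 200 camera calls.

### The job

Push the paint cup, lid still tight, fully down onto the inlet spigot of the spray gun that stands in its bench stand, with the slots in the cup's foot over the inlet's cross pin, so that the gun keeps the cup from turning. Then unscrew the tight lid, stop turning as soon as its thread lets go, lift it straight up, and finish while still gripping it level and just above the open cup, no more than about 4 cm up, with the cup left fully seated. Do not open the cup before it is on the gun (its foot is open and paint would run out), do not tip it over, and leave the things lying around where they are.

Things in the scene. Friction and masses are not known exactly. Their poses are not given: they have to be found in the camera images.
- gun: Spray gun fixed upright in a bench stand (grey base plate 190 x 120 x 6 mm); it does not move. Origin: on the bench, exactly under the vertical axis of the paint inlet on top of the gun; z up, x towards the nozzle, y along the inlet's cross pin. Nothing of the gun stands higher than the inlet spigot.
- inlet (a point): Centre of the inlet's flat shoulder (34 mm diameter), 130 mm above the bench, on which the cup's foot comes to rest. From it rises a vertical spigot, 18 mm diameter, 24 mm high, domed on top. A 5 mm cross pin passes through the spigot 7 mm above the shoulder, along the gun's y; its ends lie 15.5 mm from the axis.
- cup: Aluminium paint cup, 52 mm diameter, 92 mm high to its rim, about 0.35 kg, standing upright on its foot on the bench with the lid on. Origin: centre of the foot's lower edge, z up. The foot is a sleeve: outside 34 mm, bore 20.5 mm, 26 mm deep. Its two slots lie at the cup's +y and -y. Body (52 mm) from 38 to 74 mm height, then the neck.
- cup_rim (a point): Centre of the cup's mouth, on its axis, 92 mm above the cup's origin.
- lid: Black knurled screw lid, 58 mm diameter, 22 mm high, about 0.18 kg, with an aluminium finger bar (12 x 44 mm, 8 mm high) across its top along the lid's y. Origin: centre of its lower edge, z up. Tight at the start: origin 81 mm above the cup's origin, axes parallel to the cup's (the bar shows where the slots are). The whole cup can be carried by the tight lid.
- lid_mark (a point): Point on the lid's lower edge, 29 mm from its axis along the lid's +y.
- spanner_10: Combination spanner, 143 x 19 x 8 mm, lying loose on the gun stand's base plate; leave it. Origin at its centre, underside.
- wing_nut_a: Wing nut, 40 x 17 x 20 mm, loose on the bench beside the cup; leave it.
- hex_bolt_b: Hex bolt, 51 mm long, loose on the bench; leave it.
- offcut_c: Beech offcut, 38 x 70 x 16 mm, loose on the bench; leave it.
- dowel_block: Small beech block, 22 x 40 x 20 mm, loose on the bench; leave it.
- slip: Dark phenolic slip, 34 x 118 x 8 mm, loose on the bench; leave it.
- screwdriver_b: Screwdriver, 186 mm long, handle 27 mm, loose on the bench; leave it.
- cup_slot (a point): Lower edge of the foot in the middle of its +y slot (a like one at -y). Slots are 9 mm wide, 12 mm high, open below; they drop over the inlet's cross pin, so the cup's y must lie along the gun's y, either way round, within about 8 deg. Seated, the cup can still turn up to 16 deg in all before the pin stops it.
- lid_grip (a point): On the lid's axis, 16 mm above its lower edge: height to grip the knurled rim. Unscrews counter-clockwise seen from above: tight, about half a newton metre at first (sprung seal, 30 N; 3 lugs), may rise 3 mm, lets go after about 50 deg relative to the cup; past about 98 deg the lugs strike the next thread. Raised 12 mm from tight it is clear of the rim.
Mind the look-alikes: they are no part of the job. There is more than one size of the lid; the job needs the larger. Leave any yellow look-alike of the cup alone.

How it is judged:
By the outcome, as a careful person would: the job done as asked, in the order asked, and still so for the second after the job is handed in, while the arm keeps its last pose, push and grip.
It also fails if it takes over 45 s, if anything falls off the work surface, if the arm or the gripper's body presses on something with over 40 N, if the wrist force passes 120 N, or if a joint passes its speed limit or range.

## Working session

There is one attempt and no reset: what is moved stays moved. The work goes in short steps, Python scripts to look and compute and a shell command to move; the robot and the scene stay as the last step left them, time stands still between calls to the robot, and variables do not carry over. Pictures are saved under pics/ and viewed, about 8 in all and at most 12, crops included, and the job is handed in when it is done.

```bash
mkdir -p pics; cat > h.py <<'E'
import numpy as np, cv2
from station import telemetry, grab_frame, arm, regions_of, pinpoint
def K(f): return np.array([[f["fx"],0,f["cx"]],[0,f["fy"],f["cy"]],[0,0,1.]])
def ray(f,p):
    u=cv2.undistortPoints(np.array([[p]],float),K(f),np.array(f["dist_coeffs"],float))[0,0]
    R=np.array(f["R"]);t=np.array(f["t"]); return -R.T@t, R.T@np.array([u[0],u[1],1.])
def atz(f,p,z):
    o,d=ray(f,p); return o+d*(z-o[2])/d[2]
def proj(f,X):
    r=cv2.Rodrigues(np.array(f["R"],float))[0]
    return cv2.projectPoints(np.array(X,float).reshape(-1,1,3),r,np.array(f["t"],float),K(f),np.array(f["dist_coeffs"],float))[0][:,0]
def tri(obs):
    A=np.zeros((3,3));b=np.zeros(3)
    for f,p in obs:
        o,d=ray(f,p);d/=np.linalg.norm(d);P=np.eye(3)-d[None].T*d;A+=P;b+=P@o
    return np.linalg.solve(A,b)
def save(f,n,box=None,s=1):
    im=f["pixels"][:,:,::-1]
    if box: im=im[box[1]:box[3],box[0]:box[2]]
    cv2.imwrite("pics/"+n,cv2.resize(im,None,fx=s,fy=s,interpolation=cv2.INTER_CUBIC))
E
python3 - <<'E'
from h import *
np.set_printoptions(precision=3,suppress=True)
print({k:np.round(v,3) for k,v in telemetry.get_state().items()})
F={}
for c in("top","side"):
    f=F[c]=grab_frame(c); print(c,"cam",-np.array(f["R"]).T@f["t"])
    for n in("cup","lid","gun","inlet","lid_mark","lid_grip","cup_rim","cup_slot"):
        print(c,n,[(np.round(r["location"],1).tolist(),round(r["p"],2)) for r in pinpoint(c,n)][:4])
im=np.hstack([F[c]["pixels"] for c in F])[:,:,::-1]
cv2.imwrite("pics/1.png",np.vstack([F[c]["pixels"] for c in F])[:,:,::-1][:420])
cv2.imwrite("pics/2.png",F["side"]["pixels"][:,:,::-1])
E
```

```text
{'t': np.float64(0.0), 'q': array([-1.039,  0.359,  0.011, -0.   , -1.224, -0.288]), 'qd': array([ 0.001, -0.002, -0.002, -0.001, -0.001, -0.002]), 'joint_efforts': array([  0.001, -58.272,  29.306,   6.997,   0.007,  -0.   ]), 'eef_pos': array([ 0.163, -0.655,  0.226]), 'ee_rot': array([-3.141, -0.002,  1.814]), 'force': array([-0.433,  0.028, -0.329]), 'moment': array([ 0.   , -0.019,  0.009]), 'width': np.float64(0.087)}
top cam [ 0.456 -0.085  1.093]
top cup [([361.8, 229.0], 0.75)]
top lid [([330.4, 251.6], 0.98), ([335.6, 308.2], 0.5)]
top gun []
top inlet [([201.5, 228.9], 0.65)]
top lid_mark [([344.6, 305.6], 0.7), ([313.9, 257.6], 0.67)]
top lid_grip [([330.2, 256.3], 0.95), ([333.1, 307.6], 0.72)]
top cup_rim [([372.0, 220.9], 0.83)]
top cup_slot []
side cam [ 0.544 -0.74   0.642]
side cup [([254.5, 273.6], 0.62), ([289.1, 307.7], 0.59)]
side lid [([251.4, 250.8], 0.79), ([206.0, 284.9], 0.66)]
side gun [([286.3, 200.5], 0.91)]
side inlet [([285.0, 162.1], 0.83), ([287.3, 200.0], 0.45)]
side lid_mark [([255.1, 242.9], 0.72), ([215.4, 244.9], 0.37)]
side lid_grip [([251.1, 245.3], 0.93), ([203.9, 274.9], 0.77)]
side cup_rim [([285.7, 278.6], 0.85), ([251.9, 248.9], 0.83)]
side cup_slot [([280.3, 312.7], 0.78), ([260.0, 271.3], 0.58)]
```

View pics/1.png

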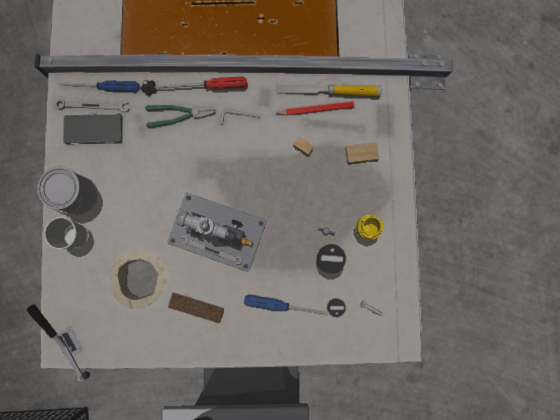

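View pics/2.png

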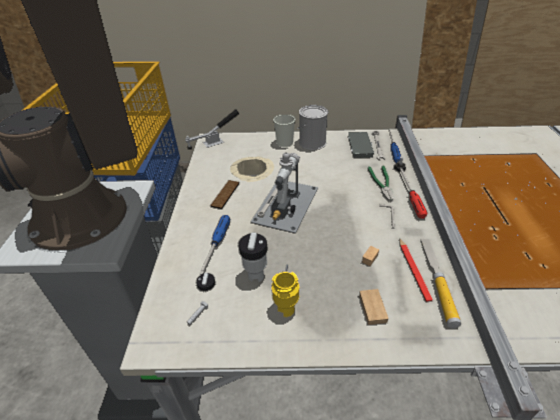

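Top view: the black-lidded aluminium cup is at (330,258), a smaller loose lid lies at (336,308), and the yellow look-alike is at (370,227). The gun's inlet is near (204,226), with the nozzle pointing to (248,242). The one at (330,258) fits: it is the larger lid and sits on an aluminium body. I'll measure it and confirm with a crop.

```bash
python3 - <<'E'
from h import *
np.set_printoptions(precision=4,suppress=True)
f=grab_frame("top"); 
L=[r for r in regions_of("top","lid")]
for r in L: print("lid",r["p"],r["bbox"],r["pixels"].sum())
G=regions_of("top","gun"); print([(g["p"],g["bbox"]) for g in G])
pin=pinpoint("top","inlet"); print(pin)
im=f["pixels"].astype(int)
# bar: bright pixels near lid
ys,xs=np.mgrid[0:420,0:560]
m=(np.hypot(xs-330,ys-258)<12)&(im.min(2)>120)
r=cv2.minAreaRect(np.argwhere(m)[:,::-1].astype(np.float32));print("bar",r,m.sum())
box=cv2.boxPoints(r); W=np.array([atz(f,p,.111) for p in box]);print("bar centre",W.mean(0))
e=W[1]-W[0],W[2]-W[1]; e=max(e,key=np.linalg.norm); print("bar len",np.linalg.norm(e),"ang",np.degrees(np.arctan2(e[1],e[0])))
d=(np.hypot(xs-330,ys-258)<22)&(im.max(2)<70)
c=cv2.minEnclosingCircle(np.argwhere(d)[:,::-1].astype(np.float32));print("dark",c,atz(f,c[0],.1))
for g in L[:2]:
    c=cv2.minEnclosingCircle(np.argwhere(g["pixels"])[:,::-1].astype(np.float32));X=atz(f,c[0],.1);print("circ",c,X, 'diam',2*np.linalg.norm(atz(f,(c[0][0]+c[1],c[0][1]),.1)-X))
s=grab_frame("side");ps=pinpoint("side","inlet")
print("inlet tri",tri([(f,pin[0]["location"]),(s,ps[0]["location"])]),"top z.13",atz(f,pin[0]["location"],.13),"side",atz(s,ps[0]["location"],.13))
print("grip tri",tri([(f,pinpoint("top","lid_grip")[0]["location"]),(s,pinpoint("side","lid_grip")[0]["location"])]))
a=cv2.resize(f["pixels"][185:280,160:270],(550,475),interpolation=cv2.INTER_CUBIC)
b=cv2.resize(f["pixels"][210:320,300:390],None,fx=4.318/4.318*2.7,fy=2.7,interpolation=cv2.INTER_CUBIC)
o=np.zeros((475,550+b.shape[1],3),np.uint8);o[:,:550]=a;o[:b.shape[0],550:]=b
cv2.imwrite("pics/3.png",o[:,:,::-1])
E
```

```text
lid 0.73 [316.6, 242.1, 345.5, 275.0] 716
lid 0.69 [328.8, 298.2, 346.7, 318.0] 279
[(0.96, [169.8, 192.8, 267.2, 270.2])]
[{'location': [205.0, 229.2], 'p': 0.69}]
bar ((331.75006103515625, 254.75001525878906), (19.290510177612305, 11.640824317932129), 3.814074993133545) 101
bar centre [ 0.474 -0.204  0.111]
bar len 0.03829858162454349 ang -95.01929548581222
dark ((329.6684875488281, 259.40216064453125), 15.758479118347168) [ 0.465  -0.2009  0.1   ]
circ ((330.93182373046875, 258.93182373046875), 15.716622352600098) [ 0.4659 -0.2034  0.1   ] diam 0.06310565556891128
circ ((336.38372802734375, 306.7558288574219), 9.546662330627441) [ 0.371  -0.2116  0.1   ] diam 0.038059822171789756
inlet tri [ 0.4131 -0.001  -0.2703] top z.13 [0.528  0.0434 0.13  ] side [ 0.3941 -0.3878  0.13  ]
grip tri [ 0.4186 -0.2301  0.0348]
```

View pics/3.png

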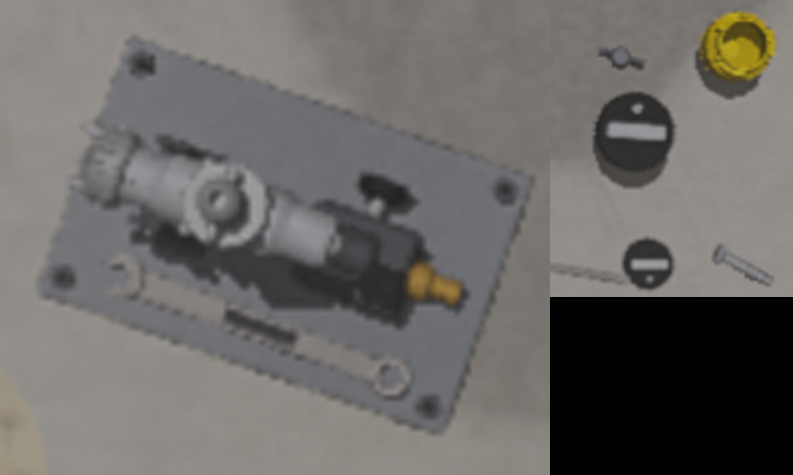

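The crop confirms it: the large lid with its bar is at (330,258) on the aluminium cup. The small lid and the yellow cup are the distractors. The side-camera triangulation doesn't make sense, so I'll check that calibration, then measure the gun plate and ring.

```bash
python3 - <<'E'
from h import *
np.set_printoptions(precision=4,suppress=True)
f=grab_frame("top"); s=grab_frame("side")
print(s["fx"],s["cx"],s["cy"],s["dist_coeffs"],f["fx"],f["dist_coeffs"])
print("side", {n:[(np.round(r["location"],1),round(r["p"],2)) for r in pinpoint("side",n)][:2] for n in("inlet","lid_grip","cup")})
print("proj cup foot/grip/inlet in side",proj(s,[[.465,-.202,0],[.465,-.202,.097],[.533,.045,.13]]))
print("proj same top",proj(f,[[.465,-.202,0],[.465,-.202,.097],[.533,.045,.13]]))
C=np.array([[133,37],[533,178],[443,433],[40,292]])/5+[160,185]
W=np.array([atz(f,p,.006) for p in C]);print(W,"centre",W.mean(0))
for i in range(4):
    e=W[(i+1)%4]-W[i];print(np.linalg.norm(e[:2]),np.degrees(np.arctan2(e[1],e[0])))
print("ring",atz(f,np.array([222,203])/5+[160,185],.13),"dome",atz(f,np.array([218,200])/5+[160,185],.152))
b=np.array([[608,132],[666,132.5]]) ; b=(b-[550,0])/2.7+[300,210]
e=[atz(f,p,.111) for p in b];print("bar",e,np.degrees(np.arctan2(*(e[1]-e[0])[[1,0]])))
print("bar ctr", (e[0]+e[1])/2)
E
```

```text
382.62093645924153 285.8615461365927 210.2298587162471 [-0.0015  0.      0.      0.      0.    ] 496.5305220915145 [-0.0934  0.      0.      0.      0.    ]
side {'inlet': [(array([286. , 162.6]), 0.61)], 'lid_grip': [(array([250.4, 244.1]), 0.59), (array([203.5, 276.8]), 0.56)], 'cup': [(array([286.9, 309. ]), 0.93), (array([255.3, 275.4]), 0.67)]}
proj cup foot/grip/inlet in side [[254.8344 275.3706]
 [251.1755 243.7578]
 [284.54   160.9616]]
proj same top [[324.8944 259.9351]
 [330.047  259.4233]
 [204.1411 226.6627]]
[[ 0.6196  0.1003  0.006 ]
 [ 0.5537 -0.0756  0.006 ]
 [ 0.443  -0.0344  0.006 ]
 [ 0.5076  0.1414  0.006 ]] centre [0.531  0.0329 0.006 ]
0.18788161419862312 -110.5497074978431
0.1180593385806179 159.59385022529537
0.18730071729651893 69.8453828341139
0.11935376637121953 -20.126705755086768
ring [0.5351 0.0445 0.13  ] dome [0.5344 0.043  0.152 ]
bar [array([ 0.4663, -0.1834,  0.111 ]), array([ 0.465, -0.226,  0.111])] -91.75097140138142
bar ctr [ 0.4656 -0.2047  0.111 ]
```

Calibration is fine; the earlier bad triangulation came from misdetections. Cup is at about (0.465,-0.203) with its y axis near 88°, and the inlet at about (0.534,0.044) with gun y near 159.7°, so the carried cup must turn about +71°. I'll grip with the jaws at about 37° to keep clear of the yellow cup.

```bash
python3 -m inch '1 6 9 1 0 0 -10; 1 12 18 1.5 0 0 -20; 1 17 26 2 0 0 -30; 1 22 33 2 0 0 -40; 1 26 39 2 0 0 -50; 1 29 43 2 0 0 -60; 1 30.2 45.2 2 0 0 -67; 1 30.2 45.2 2 0 0 -67; 1 30.2 45.2 2 0 0 -67' 60
python3 - <<'E'
from h import *
np.set_printoptions(precision=4,suppress=True)
st=telemetry.get_state();print(st["t"],st["q"],st["eef_pos"],st["ee_rot"])
f=grab_frame("wrist");print("cam",-np.array(f["R"]).T@f["t"])
for n in("lid","lid_grip","cup"):print(n,[(np.round(r["location"],1),round(r["p"],2),atz(f,r["location"],.097)) for r in pinpoint("wrist",n)][:3])
save(f,"4.png")
np.save("w4.npy",f,allow_pickle=True)
E
```

```text
t: 2.68
eef_pos: [0.4611, -0.2083, 0.247]
ee_rot: [3.141, -0.001, 0.645]
force: [1.0, -0.9, -0.3]
width: 0.0877
2.675 [-0.0354  0.0634 -0.3218  0.0001 -1.1844 -2.4611] [ 0.4611 -0.2083  0.247 ] [ 3.1408 -0.0008  0.6451]
cam [ 0.4146 -0.1454  0.4053]
lid [(array([284.9, 189.2]), 0.82, array([ 0.4658, -0.2029,  0.097 ])), (array([195.4, 127. ]), 0.6, array([ 0.3764, -0.2052,  0.097 ]))]
lid_grip [(array([282.1, 194.7]), 0.97, array([ 0.4668, -0.2082,  0.097 ])), (array([195.9, 127.4]), 0.69, array([ 0.3769, -0.2052,  0.097 ])), (array([257.5,  44.1]), 0.66, array([ 0.3794, -0.1241,  0.097 ]))]
cup [(array([286.5, 170.9]), 0.41, array([ 0.4574, -0.1896,  0.097 ]))]
```

View pics/4.png

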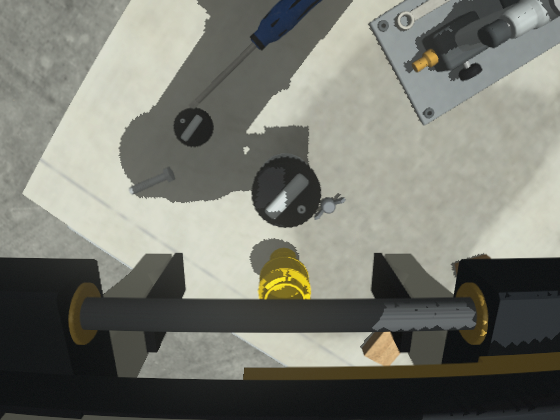

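Wrist view: the target lid is at (286,192), the small lid at (193,127), the yellow cup at (285,278) and the wing nut at (330,205). I'll fit the lid cylinder's outline to get its axis precisely.

```bash
cat >> h.py <<'E'
from scipy.optimize import minimize
def circ(x,y,z,r,n=48):
    a=np.linspace(0,2*np.pi,n,endpoint=False);return np.c_[x+r*np.cos(a),y+r*np.sin(a),np.full(n,z)]
def fitsil(f,mask,x0,parts):  # parts: list (z,r); silhouette = hull of circles
    def sil(x):
        P=np.vstack([circ(x[0],x[1],z,r) for z,r in parts]);h=cv2.convexHull(proj(f,P).astype(np.float32))
        m=np.zeros((420,560),np.uint8);cv2.fillPoly(m,[np.round(h*64).astype(np.int32)],1,shift=6);return m>0
    c=lambda x:(sil(x)^mask).sum()/max(1,mask.sum())
    r=minimize(c,x0,method="Nelder-Mead",options=dict(initial_simplex=np.array([x0,[x0[0]+.006,x0[1]],[x0[0],x0[1]+.006]]),xatol=1e-4,fatol=1e-4));return r.x,r.fun
E
python3 - <<'E'
from h import *
np.set_printoptions(precision=4,suppress=True)
f=np.load("w4.npy",allow_pickle=True).item()
im=f["pixels"].astype(int);ys,xs=np.mgrid[0:420,0:560];roi=np.hypot(xs-286,ys-192)<42
dark=(roi&(im.max(2)<55)).astype(np.uint8)
n,l,s,c=cv2.connectedComponentsWithStats(dark);k=1+np.argmax(s[1:,4]);print(s[k])
h=cv2.findContours((l==k).astype(np.uint8),0,1)[0];h=max(h,key=cv2.contourArea)
m=np.zeros((420,560),np.uint8);cv2.fillPoly(m,[h],1)
m=cv2.morphologyEx(m,cv2.MORPH_OPEN,np.ones((15,15)));m=cv2.morphologyEx(m,cv2.MORPH_CLOSE,np.ones((15,15)))
print("fit dark",fitsil(f,m>0,[.465,-.204],[(.081,.029),(.103,.029)]))
r=regions_of("wrist","lid")
for q in r[:3]:
    b=q["bbox"]; print(q["p"],b)
    if b[0]<286<b[2] and b[1]<192<b[3]: print("fit net",fitsil(f,q["pixels"],[.465,-.204],[(.081,.029),(.103,.029)]))
# bar angle from bright px
br=roi&(np.hypot(xs-287,ys-195)<27)&(im.min(2)>85)
pts=np.argwhere(br)[:,::-1].astype(np.float32);R=cv2.minAreaRect(pts)
W=np.array([atz(f,p,.111) for p in cv2.boxPoints(R)]);print("barctr",W.mean(0),len(pts))
for i in(0,1):
    e=W[i+1]-W[i];print(np.linalg.norm(e),np.degrees(np.arctan2(e[1],e[0])))
E
```

```text
[ 252  156   69   71 2408]
fit dark (array([ 0.4697, -0.202 ]), np.float64(1.0479836651352732))
0.96 [173.7, 107.8, 211.4, 143.5]
0.76 [251.2, 155.8, 320.9, 230.2]
fit net (array([ 0.468, -0.205]), np.float64(0.022098044196088393))
barctr [ 0.4747 -0.2054  0.111 ] 721
0.0422610897229505 82.95856142560568
0.024446634369857303 -7.9504624921974205
```

The network fit is good (2% mismatch): lid axis at about (0.4675,-0.2045). Now I descend and grip.

```bash
python3 -m inch '1 0.64 0.38 -4 0 0 0; 1 0.64 0.38 -9 0 0 0; 1 0.64 0.38 -13 0 0 0; 1 0.64 0.38 -15.5 0 0 0; 1 0.64 0.38 -16.9 0 0 0; 1 0.64 0.38 -16.9 0 0 0; 0 0.64 0.38 -16.9 0 0 0; 0 0.64 0.38 -16.9 0 0 0; 0 0.64 0.38 -16.9 0 0 0; 0 0.64 0.38 -16.9 0 0 0; 0 0.64 0.38 -16.9 0 0 0' 60
python3 - <<'E'
from h import *
np.set_printoptions(precision=4,suppress=True)
f=np.load("w4.npy",allow_pickle=True).item()
g=f["pixels"][150:235,245:330].astype(np.uint8)
cv2.imwrite("pics/5.png",cv2.resize(g,None,fx=7,fy=7,interpolation=cv2.INTER_CUBIC)[:,:,::-1])
E
```

```text
t: 4.3
eef_pos: [0.4672, -0.206, 0.0779]
ee_rot: [3.141, -0.001, 0.647]
force: [1.0, 0.6, 2.8]
width: 0.0566
```

View pics/5.png

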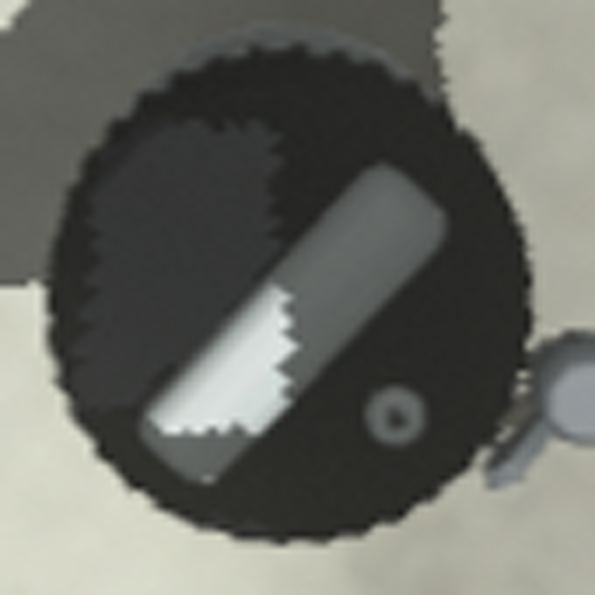

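The bar runs from (173,455) to (414,192) in the crop. Now lift and carry part of the way, so that I can look at the inlet.

```bash
python3 -m inch '0 0 0 2 0 0 0; 0 0 0 6 0 0 0; 0 0 0 11 0 0 0; 0 0 0 16 0 0 0; 0 0 0 18.5 0 0 0; 0 1 3 18.5 0 0 10; 0 2 7 18.5 0 0 20; 0 3 11 18.5 0 0 30; 0 4 14 18.5 0 0 40; 0 4 14 18.5 0 0 50; 0 4 14 18.5 0 0 50' 60
python3 - <<'E'
from h import *
np.set_printoptions(precision=4,suppress=True)
f=np.load("w4.npy",allow_pickle=True).item()
a,b=[atz(f,np.array(p)/7+[245,150],.111) for p in((414,192),(173,455))]
e=a-b;print("bar",np.linalg.norm(e),np.degrees(np.arctan2(e[1],e[0])),(a+b)/2)
st=telemetry.get_state();print(st["t"],st["eef_pos"],st["ee_rot"],st["force"],st["width"])
fr={c:grab_frame(c) for c in("top","wrist","side")}
np.save("g.npy",fr,allow_pickle=True)
for c in fr:
    for n in("inlet","gun","cup","cup_rim","cup_slot","lid_grip"):print(c,n,[(np.round(r["location"],1),round(r["p"],2)) for r in pinpoint(c,n)][:3])
o=np.hstack([cv2.resize(fr["wrist"]["pixels"],(400,300)),cv2.resize(fr["side"]["pixels"],(400,300))])
cv2.imwrite("pics/6.png",o[:,:,::-1])
E
```

```text
t: 5.68
eef_pos: [0.5063, -0.0655, 0.2616]
ee_rot: [-3.14, -0.001, 1.519]
force: [-0.1, -0.1, -5.4]
width: 0.0565
bar 0.041952432605502674 85.69537417190615 [ 0.4683 -0.2043  0.111 ]
5.675 [ 0.5063 -0.0655  0.2616] [-3.1396 -0.0006  1.519 ] [-0.1383 -0.1124 -5.4009] 0.056473079046237565
top inlet []
top gun []
top cup [(array([361.2, 227. ]), 0.78)]
top cup_rim [(array([371.1, 225.5]), 0.83)]
top cup_slot []
top lid_grip [(array([334.3, 305.3]), 0.64)]
wrist inlet [(array([411. , 225.3]), 0.82)]
wrist gun [(array([370.1, 185.3]), 0.62)]
wrist cup [(array([280.3, 218.1]), 0.91), (array([ 89.3, 197.5]), 0.72), (array([380.8, 149.8]), 0.54)]
wrist cup_rim [(array([ 42.4, 222.6]), 0.64)]
wrist cup_slot [(array([293.8, 201.9]), 0.78), (array([ 83.4, 191.6]), 0.66), (array([274.9, 272.7]), 0.24)]
wrist lid_grip [(array([121.6,  43.5]), 0.97), (array([278.2, 291.1]), 0.94), (array([321. , 226.2]), 0.22)]
side inlet [(array([284.6, 162.9]), 0.74), (array([370.2, 257.4]), 0.24)]
side gun [(array([284.5, 200.7]), 0.74)]
side cup [(array([268.1, 167.6]), 0.6), (array([285.6, 309.2]), 0.58)]
side cup_rim [(array([283.7, 280.2]), 0.92), (array([270.1, 127.3]), 0.83)]
side cup_slot [(array([267.9, 165.5]), 0.97), (array([281. , 312.5]), 0.8)]
side lid_grip [(array([204.7, 278.8]), 0.53), (array([268.4, 126.4]), 0.43)]
```

View pics/6.png

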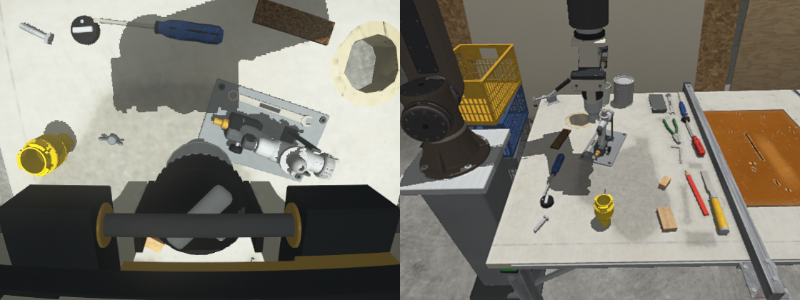

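The cup is held. In the wrist view the inlet is near (405,222); I'll enlarge it from both cameras.

```bash
python3 - <<'E'
from h import *
np.set_printoptions(precision=4,suppress=True)
fr=np.load("g.npy",allow_pickle=True).item()
w,s=fr["wrist"],fr["side"]
print("w z.13",atz(w,[411,225.3],.13)," tri",tri([(w,[411,225.3]),(s,[284.6,162.9])]), "side z.13",atz(s,[284.6,162.9],.13))
print("proj of .535,.044: w",proj(w,[[.535,.044,.13],[.535,.044,.154]]),"s",proj(s,[[.535,.044,.13],[.535,.044,.154]]))
a=w["pixels"][185:265,370:450];b=s["pixels"][140:180,255:295]   
o=np.hstack([cv2.resize(a,(480,480),interpolation=3),cv2.resize(b,(320,320),interpolation=3) if 0 else np.vstack([cv2.resize(b,(320,320),interpolation=3),np.zeros((160,320,3),np.uint8)])])
cv2.imwrite("pics/7.png",o[:,:,::-1])
E
```

```text
w z.13 [0.5371 0.043  0.13  ]  tri [0.5353 0.0427 0.1276] side z.13 [0.5331 0.0365 0.13  ]
proj of .535,.044: w [[412.3671 222.8349]
 [422.9472 233.0163]] s [[285.3644 161.1703]
 [285.1276 152.684 ]]
```

View pics/7.png

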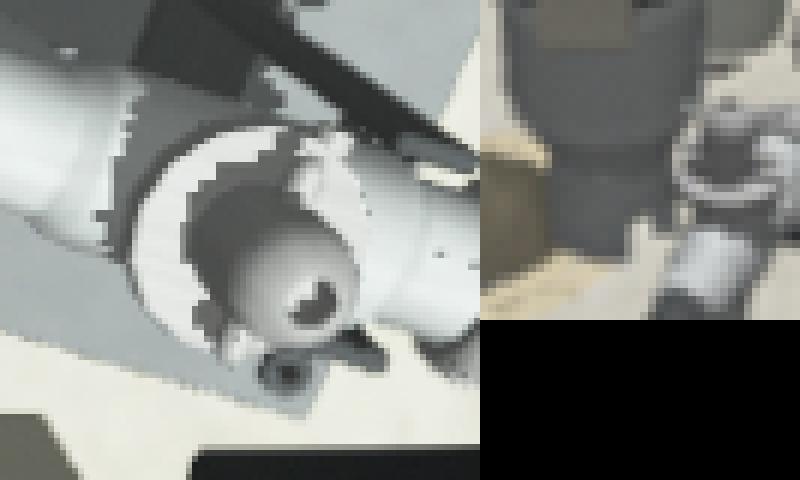

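```bash
python3 - <<'E'
from h import *
np.set_printoptions(precision=4,suppress=True)
w=np.load("g.npy",allow_pickle=True).item()["wrist"]
P=lambda x,y,z:atz(w,(np.array([x,y])-2.5)/6+[370,185],z)
print("disc",P(250,243,.13),"tip",P(313,300,.154))
a,b=P(318,166,.137),P(226,340,.137);e=b-a;print("pin",a,b,(a+b)/2,np.linalg.norm(e),np.degrees(np.arctan2(e[1],e[0])))
# shoulder rim bottom edges of the overlay: draw outline
im=cv2.resize(w["pixels"][185:265,370:450],(640,640),interpolation=3)[:,:,::-1].copy()
def dr(pts,c):
    q=((proj(w,pts)-[370,185]+.5)*8).astype(int);cv2.polylines(im,[q.reshape(-1,1,2)],True,c,1)
x,y=.5358,.0427
dr(circ(x,y,.13,.017),(0,0,255));dr(circ(x,y,.145,.009),(0,255,0))
d=np.array([np.cos(np.radians(159.7)),np.sin(np.radians(159.7))])*.0155
dr(np.array([[x-d[0],y-d[1],.137],[x+d[0],y+d[1],.137]]),(255,0,0))
cv2.imwrite("pics/8.png",im)
E
```

```text
disc [0.5369 0.0432 0.13  ] tip [0.5362 0.0431 0.154 ]
pin [0.5239 0.0494 0.137 ] [0.5482 0.038  0.137 ] [0.5361 0.0437 0.137 ] 0.026780856908762658 -25.02340855093096
```

View pics/8.png

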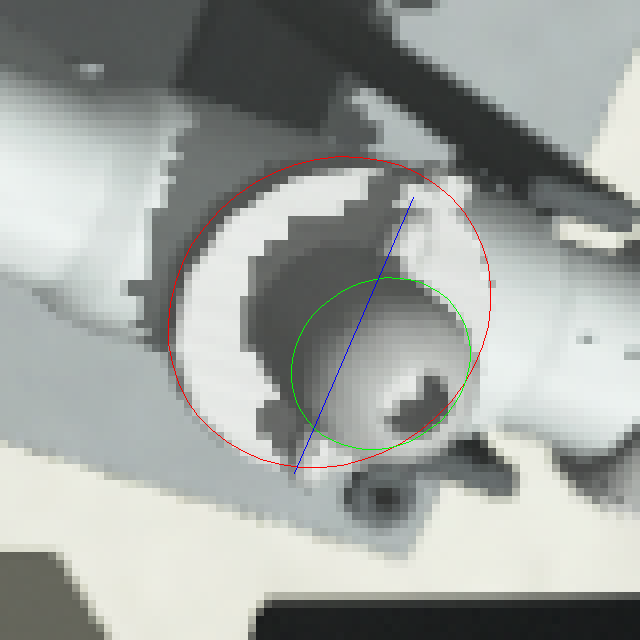

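The overlay fits, with the inlet at about (0.536,0.0433). Move above it, turn to yaw 110°, and go down until just above the spigot.

```bash
python3 -m inch '0 0.9 3 0 0 0 8; 0 1.8 6.5 0 0 0 16; 0 2.6 9.5 0 0 0 22; 0 2.95 10.88 0 0 0 23; 0 2.95 10.88 0 0 0 23; 0 2.95 10.88 -1.5 0 0 23; 0 2.95 10.88 -2.6 0 0 23; 0 2.95 10.88 -2.6 0 0 23'
python3 - <<'E'
from h import *
np.set_printoptions(precision=4,suppress=True)
st=telemetry.get_state();print(st["t"],st["q"],st["eef_pos"],np.degrees(st["ee_rot"]),st["force"],st["moment"])
s=grab_frame("side");t=grab_frame("top")
for n in("cup","cup_slot","cup_rim"):print(n,[(np.round(r["location"],1),round(r["p"],2)) for r in pinpoint("side",n)][:3])
p=st["eef_pos"];print(proj(s,[[p[0],p[1],p[2]-.0779],[.5358,.0434,.13]]))
o=np.hstack([cv2.resize(s["pixels"][100:190,235:335],(500,450),interpolation=3)])
cv2.imwrite("pics/9.png",o[:,:,::-1])
E
```

```text
t: 7.72
eef_pos: [0.5357, 0.042, 0.2353]
ee_rot: [-3.139, -0.001, 1.92]
force: [-0.1, -0.3, -4.5]
width: 0.0566
7.725 [ 0.4425  0.1276 -0.2758 -0.001  -1.1694 -1.6639] [0.5357 0.042  0.2353] [-179.8794   -0.0407  109.9969] [-0.0924 -0.3451 -4.5143] [ 0.0307 -0.0062  0.0054]
cup [(array([283.5, 150. ]), 0.68), (array([286.4, 308. ]), 0.6)]
cup_slot [(array([280.2, 316.4]), 0.73)]
cup_rim [(array([284.9, 115. ]), 0.94), (array([286. , 278.8]), 0.6), (array([285.9, 148.9]), 0.48)]
[[285.3927 151.9027]
 [285.6949 161.2992]]
```

View pics/9.png

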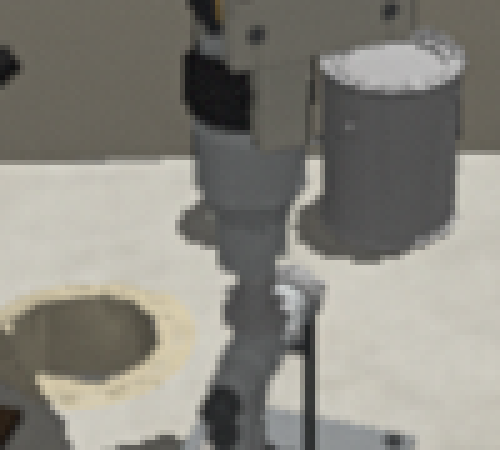

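Steady y lag of 1.4 mm, which I'll correct while descending onto the dome.

```bash
python3 -m inch '0 0 0.25 0 0 0 0; 0 0 0.2 -0.2 0 0 0; 0 0 0.2 -0.5 0 0 0; 0 0 0.2 -0.8 0 0 0; 0 0 0.2 -0.8 0 0 0'; python3 -c "
from h import *
s=telemetry.get_state();print(np.round(s['eef_pos'],4),np.round(s['force'],1),np.round(s['moment'],2))"
```

```text
t: 8.6
eef_pos: [0.5367, 0.0446, 0.2289]
ee_rot: [3.141, -0.001, 1.921]
force: [0.3, -0.7, -5.2]
width: 0.0566
[0.5367 0.0446 0.2289] [ 0.3 -0.7 -5.2] [-0.03  0.03  0.02]
```

```bash
python3 -m inch '0 -0.06 -0.1 0 0 0 0; 0 -0.06 -0.1 -0.3 0 0 0; 0 -0.06 -0.1 -0.6 0 0 0; 0 -0.06 -0.1 -0.9 0 0 0; 0 -0.06 -0.1 -0.9 0 0 0'; python3 -c "
from h import *
s=telemetry.get_state();print(np.round(s['eef_pos'],4),np.round(s['force'],1),np.round(s['moment'],2))"
```

```text
t: 9.22
eef_pos: [0.536, 0.0436, 0.2195]
ee_rot: [3.141, -0.001, 1.921]
force: [0.9, 0.4, -5.1]
width: 0.0565
[0.536  0.0436 0.2195] [ 0.9  0.4 -5.1] [0.01 0.   0.05]
```

The sleeve is over the spigot with no side force. Now over the pin.

```bash
python3 -m inch '0 0 0 -0.2 0 0 0; 0 0 0 -0.4 0 0 0; 0 0 0 -0.6 0 0 0; 0 0 0 -0.6 0 0 0'; python3 -c "
from h import *
s=telemetry.get_state();print(np.round(s['eef_pos'],4),np.round(s['force'],1),np.round(s['moment'],2))"
```

```text
t: 9.72
eef_pos: [0.5359, 0.0436, 0.2133]
ee_rot: [-3.141, -0.001, 1.921]
force: [-0.3, 0.2, -5.7]
width: 0.0566
[0.5359 0.0436 0.2133] [-0.3  0.2 -5.7] [0.04 0.07 0.01]
```

```bash
python3 -m inch '0 0 0 -0.2 0 0 0; 0 0 0 -0.4 0 0 0; 0 0 0 -0.55 0 0 0; 0 0 0 -0.65 0 0 0; 0 0 0 -0.65 0 0 0'; python3 -c "
from h import *
s=telemetry.get_state();print(np.round(s['eef_pos'],4),np.round(s['force'],1),np.round(s['moment'],2))"
```

```text
t: 10.35
eef_pos: [0.5365, 0.0437, 0.2079]
ee_rot: [3.14, -0.0, 1.921]
force: [-1.5, 0.5, 5.0]
width: 0.0564
[0.5365 0.0437 0.2079] [-1.5  0.5  5. ] [0.26 0.72 0.03]
```

The cup has bottomed out at exactly the expected height (0.2079). A short press to confirm, then start unscrewing and watch the moment.

```bash
python3 -m inch '0 0 0 -0.2 0 0 0; 0 0 0 -0.25 0 0 0; 0 0 0 -0.2 0 0 6; 0 0 0 -0.1 0 0 14; 0 0 0 -0.1 0 0 20; 0 0 0 -0.1 0 0 20' 60; python3 -c "
from h import *
s=telemetry.get_state();print(np.round(s['eef_pos'],4),np.round(s['force'],1),np.round(s['moment'],2),np.degrees(s['ee_rot']))"
```

```text
t: 11.1
eef_pos: [0.5372, 0.0434, 0.208]
ee_rot: [3.139, 0.001, 2.271]
force: [-1.4, -1.1, 6.9]
width: 0.0563
[0.5372 0.0434 0.208 ] [-1.4 -1.1  6.9] [-0.33  0.47 -0.07] [1.79824427e+02 7.00640863e-02 1.30125627e+02]
```

```bash
python3 -m inch '0 0 0 0 0 0 5; 0 0 0 0.05 0 0 10; 0 0 0 0.05 0 0 10'; python3 - <<'E'
from h import *
s=telemetry.get_state();print(np.round(s['eef_pos'],4),np.round(s['force'],1),np.round(s['moment'],2),np.degrees(s['ee_rot'])[2],s["t"])
w=grab_frame("wrist");b=grab_frame("side")
o=np.hstack([cv2.resize(w["pixels"][200:400,150:420],(540,400),interpolation=3),np.vstack([cv2.resize(b["pixels"][95:175,255:307],(260,400),interpolation=3)])])
cv2.imwrite("pics/10.png",o[:,:,::-1])
E
```

```text
t: 11.48
eef_pos: [0.5373, 0.0434, 0.2087]
ee_rot: [3.138, 0.002, 2.444]
force: [-1.3, -0.9, 3.6]
width: 0.0569
[0.5373 0.0434 0.2087] [-1.3 -0.9  3.6] [-0.01  0.44 -0.03] 140.05689803940086 11.475
```

View pics/10.png

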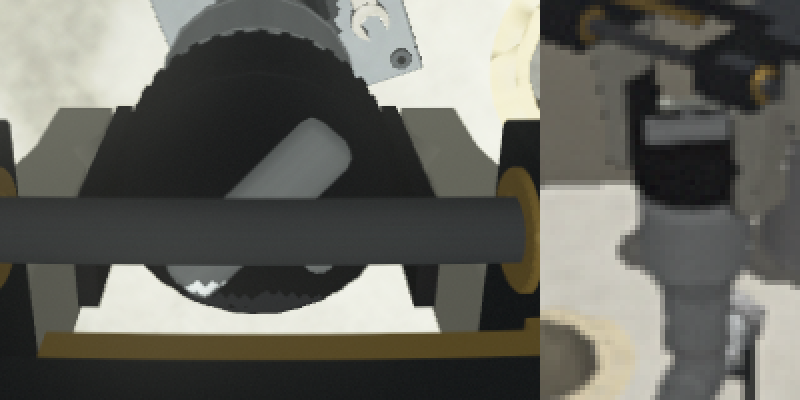

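The bar kept its angle in the gripper, so there is no slip. The cup is seated on the gun. I'll continue in smaller steps.

```bash
for i in 1; do python3 -m inch '0 0 0 0 0 0 5; 0 0 0 0 0 0 10; 0 0 0 0 0 0 15; 0 0 0 0 0 0 15'; done; python3 -c "
from h import *
s=telemetry.get_state();print(np.round(s['eef_pos'],4),np.round(s['force'],1),np.round(s['moment'],2),np.degrees(s['ee_rot'])[2])"
```

```text
t: 12.08
eef_pos: [0.5379, 0.0435, 0.2095]
ee_rot: [3.138, 0.003, 2.705]
force: [-0.7, -0.4, 5.2]
width: 0.0562
[0.5379 0.0435 0.2095] [-0.7 -0.4  5.2] [0.15 0.53 0.02] 154.97702347889373
```

```bash
python3 -m inch '0 0 0 0 0 0 4; 0 0 0 0 0 0 8; 0 0 0 0 0 0 8'; python3 -c "
from h import *
s=telemetry.get_state();print(np.round(s['eef_pos'],4),np.round(s['force'],1),np.round(s['moment'],2),np.degrees(s['ee_rot'])[2])"
```

```text
t: 12.45
eef_pos: [0.5383, 0.0437, 0.21]
ee_rot: [3.137, 0.004, 2.843]
force: [-2.8, 0.5, 5.5]
width: 0.0571
[0.5383 0.0437 0.21  ] [-2.8  0.5  5.5] [ 0.24  0.64 -0.05] 162.88473887455834
```

The lid is climbing its thread (2 mm so far). I'll make small steps to find the let-go point.

```bash
python3 -m inch '0 0 0 0 0 0 2.5; 0 0 0 0 0 0 5; 0 0 0 0 0 0 5'; python3 -c "
from h import *
s=telemetry.get_state();print(np.round(s['eef_pos'],4),np.round(s['force'],1),np.round(s['moment'],2),np.degrees(s['ee_rot'])[2])"
```

```text
t: 12.82
eef_pos: [0.5385, 0.0438, 0.2104]
ee_rot: [3.137, 0.004, 2.928]
force: [-2.1, 0.8, 4.0]
width: 0.0567
[0.5385 0.0438 0.2104] [-2.1  0.8  4. ] [ 0.36  0.86 -0.04] 167.76541128750534
```

```bash
python3 -m inch '0 0 0 0.05 0 0 2; 0 0 0 0.1 0 0 4; 0 0 0 0.1 0 0 4'; python3 -c "
from h import *
s=telemetry.get_state();print(np.round(s['eef_pos'],4),np.round(s['force'],1),np.round(s['moment'],2),np.degrees(s['ee_rot'])[2])"
```

```text
t: 13.2
eef_pos: [0.5384, 0.0437, 0.2113]
ee_rot: [3.137, 0.004, 2.998]
force: [-2.3, 1.0, 1.8]
width: 0.0565
[0.5384 0.0437 0.2113] [-2.3  1.   1.8] [0.27 0.68 0.01] 171.78402922691197
```

Turned about 62° in all, and risen 3.4 mm. Test with a very small lift: a free lid should read about -2 N, one still carrying the cup about -5 N.

```bash
python3 -m inch '0 0 0 0.1 0 0 0; 0 0 0 0.15 0 0 0; 0 0 0 0.15 0 0 0'; python3 -c "
from h import *
s=telemetry.get_state();print(np.round(s['eef_pos'],4),np.round(s['force'],1),np.round(s['moment'],2),np.degrees(s['ee_rot'])[2])"
```

```text
t: 13.58
eef_pos: [0.5382, 0.0436, 0.2125]
ee_rot: [3.137, 0.003, 2.998]
force: [-0.3, 0.3, -2.4]
width: 0.0566
[0.5382 0.0436 0.2125] [-0.3  0.3 -2.4] [-0.05  0.28  0.03] 171.7690914080115
```

```bash
python3 -m inch '0 0 0 0.1 0 0 0; 0 0 0 0.2 0 0 0; 0 0 0 0.2 0 0 0'; python3 -c "
from h import *
s=telemetry.get_state();print(np.round(s['eef_pos'],4),np.round(s['force'],1),np.round(s['moment'],2),np.degrees(s['ee_rot'])[2])"
```

```text
t: 13.95
eef_pos: [0.5383, 0.0437, 0.2146]
ee_rot: [3.137, 0.004, 2.998]
force: [-0.1, -0.4, -0.8]
width: 0.0567
[0.5383 0.0437 0.2146] [-0.1 -0.4 -0.8] [-0.05  0.33 -0.01] 171.77720572122126
```

The cup isn't being carried. Lift straight up to about 25 mm above the tight position and check.

```bash
python3 -m inch '0 0 0 0.3 0 0 0; 0 0 0 0.7 0 0 0; 0 0 0 1.2 0 0 0; 0 0 0 1.7 0 0 0; 0 0 0 1.7 0 0 0; 0 0 0 1.7 0 0 0'; python3 - <<'E'
from h import *
np.set_printoptions(precision=3,suppress=True)
s=telemetry.get_state();print(np.round(s['eef_pos'],4),np.round(s['force'],1),np.round(s['moment'],2),s['ee_rot'],s["t"])
b=grab_frame("side");w=grab_frame("wrist")
p=s["eef_pos"]
print("pred cup seated foot/rim", proj(b,[[.5365,.0437,.13],[.5365,.0437,.222]]),"lid lower",proj(b,[[p[0],p[1],p[2]+.003]]))
for n in("cup","cup_rim","lid"):print(n,[(np.round(r["location"],1),round(r["p"],2)) for r in pinpoint("side",n)][:3])
o=np.hstack([cv2.resize(b["pixels"][80:180,235:335],(450,450),interpolation=3),cv2.resize(w["pixels"],(350,262))[:, :] if 0 else np.vstack([cv2.resize(w["pixels"],(350,262)),np.zeros((188,350,3),np.uint8)])])
cv2.imwrite("pics/11.png",o[:,:,::-1])
E
```

```text
t: 14.7
eef_pos: [0.5382, 0.0436, 0.2315]
ee_rot: [3.137, 0.003, 2.998]
force: [-0.6, -0.9, -1.4]
width: 0.0564
[0.538 0.044 0.232] [-0.6 -0.9 -1.4] [ 0.01  0.12 -0.03] [3.137 0.003 2.998] 14.7
pred cup seated foot/rim [[285.983 161.225]
 [285.071 127.04 ]] lid lower [[285.676 122.024]]
cup [(array([284.9, 158.9]), 0.83), (array([286.6, 306.7]), 0.82)]
cup_rim [(array([284.3, 280.1]), 0.94), (array([285.8, 123.3]), 0.71)]
lid [(array([205.1, 284.7]), 0.86), (array([285.4, 121.6]), 0.75)]
```

View pics/11.png

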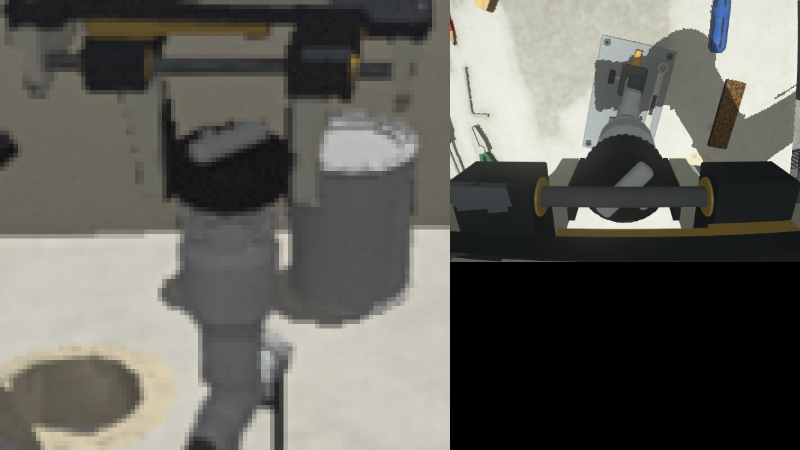

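The body-to-foot edge stays at row 152, the same as before the lift. The neck now shows under the raised lid, and the force (-1.4 N) is the lid's weight alone. The lid is 23.6 mm up and level, so I'm handing in.

```bash
python3 -c "
from h import *
print(arm.job_done())"
```

```text
the job is handed in; nothing more can be done
None
```

The cup is seated on the gun's inlet and the lid is off. The lid is still gripped, about 24 mm above its tight position and about 13 mm above the cup's rim. I handed the job in at about 15 s; no verdict was reported.

**What I did**
- I gripped the large lid and carried the closed cup to the gun, turning it 73° to line the slots up with the cross pin.
- It went down without side force and bottomed out at tool height 0.2079 m, where a seated cup should stop.
- I turned the lid about 62° counter-clockwise, including the cup's play on the pin. It climbed about 3 mm, a small test lift showed it free, and I then lifted it straight up.

**Last checks**
- **Lid free:** the vertical force was −1.4 N, about the lid's own weight. The cup with its lid read about −5 N.
- **Cup seated:** in the side picture the edge between cup body and foot is on the same pixel row (152) as before the lift.
- **Lid level:** it is within about 0.3°.

**Checks that failed or disagreed**
- **Let-go point:** the measured unscrewing moment stayed near zero instead of about 0.5 N m, so I judged the let-go from the lid's rise and the force in the test lift. The exact angle at which the thread let go is not known.
- **Position checks:** one early side-camera triangulation was wrong because of misdetections and I discarded it. Of the final network points, the cup's origin was about 2 pixels off the predicted seated position and the cup rim nearly 4.

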